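# Close a keyed three-part resin mould

## Robot

A 6-joint arm with a two-finger parallel gripper is mounted at the origin on the work surface. World frame = base frame: x ahead of the robot, y to its left, z up, the work surface at z = 0. Lengths are in m, angles in rad, forces in N, time in s.
With the tool pointing down it reaches from about 0.3 to 0.95 m from the base axis. Payload 3.1 kg.
Tool frame: the origin (TCP) lies on the centre line of the jaws, within the pads' length; the fingertips stand 14 mm ahead of it and the grasp point (between the pads) lies 5 mm behind it; z points along the fingers, y is the direction in which the jaws open and shut (so a half turn about z gives the same grasp; the last joint's range is limited). The gripper opens to 85 mm and grips with 20 to 120 N. Pads are 22 mm wide; open, the fingers measure 114 mm over their backs; the gripper's body (76 mm by 85 mm) begins 54 mm behind the grasp point. The pads swing forward as they close: fully open they stand 13 mm farther back than shut.
Start: joints at [1.074, 0.308, 1.634, -0, 1.2, -0.07], TCP at [0.259, 0.569, 0.245] pointing down, gripper open.
Joint ranges: [-3.06, 3.06], [-0.79, 1.96], [0.05, 2.63], [-1.19, 4.34], [0.05, 2.64], [-2.94, 2.94]. Speed limits (rad/s): [2.79, 2.79, 3.14, 3.14, 3.14, 3.14].

## Interface

Orientations are given as a unit quaternion [x, y, z, w].
In Python, from cell import robot gives the robot as it stands.
- The arm moves only by the shell command python3 -m handwheel 'ROWS'. ROWS is JSON, one flat list of numbers, 7 for each row, row after row: the shift along the tool's x, y, z scaled (see below), then the turn, a rotation vector about the tool's x, y, z scaled (see below), then the opening, from 0 (shut) to 1 (fully open). A call has 1 to 12 rows; each row shifts and turns the pose as measured when the row begins, along the tool's axes as they then stand; what a row does not reach is not made up. The controller multiplies each number of a shift by 0.04 m and each number of a turn by 90 degrees. A row lasts 1/12 s, in which the tool goes at most 41.7 mm and 7.16 degrees, less where a joint would pass 70% of its speed; a pose out of reach is approached as far as the arm can. A call with a number of a shift or a turn outside -1 to 1 is refused whole. A call with a gripper value outside its range is refused whole. The fingers move at their own pace and stop on an object; the grip force is fixed at half the most. Time passes only in rows, so rows that do not move let the fingers close. It gives the time, the measured TCP pose, the force and the opening at its end, in the units of the state.
- robot.get_obs(): the state, without advancing time (a new reading comes with each control period).
- robot.camera(name): name is "scene" or "top" or "wrist"; returns (picture, depth): 384x512x3 uint8, red, green, blue; 384x512 float32, m along the optical axis (not along the pixel's ray), 0 where there is no reading.
- robot.get_calibration(name): a dict with "fx", "fy", "cx", "cy" (pixels), "extrinsics" (4x4, takes a point from camera to world coordinates). Camera axes: x right, y up, looking along -z (the intrinsics and any distortion apply to the point x, -y, -z); pixel columns grow to the right and rows downward; lengths in m; the calibration is good to about 2 mm. The wrist camera is an equidistant fisheye: a pixel r from the principal point sees the ray r / f radians off the axis. A picture is of the moment at which its call begins: read the wrist's pose just before it. get_calibration takes no time and is no camera call; for the wrist camera it gives the pose at the moment of the call.
- robot.finish_job(): hands the job in, once; it reports no verdict.
The state is a dict: "t": time; "q": joint angles; "dq": joint speeds; "joint_torque": joint torques, N m; "ee_pos": TCP position; "orientation": TCP orientation; "wrist_force": force on the tool from outside, world axes, zero at the start; "moment": the same for the moment, N m; "finger_gap": finger opening in m.
Only numpy, scipy, OpenCV 4.12 (cv2) and the standard library are available. Lean on these libraries where they do the work, as an engineer would, in place of code of your own. Each camera call takes 0.05 s, during which the arm holds its last target.

## Task

Close the green casting mould ready for pouring: first set the middle section on the base that is screwed to the levelling board, then set the cap with the pouring cup on the middle section. Turn each so that its wide lug goes into the wide notch below (the red witness lines meet at that end) and all three lugs drop fully home, faces flush. Lower the sections into place, do not drop them, and leave everything else on the bench where it is.

Things in the scene. Friction and masses are not known exactly. Their poses are not given: they have to be found in the camera images.
- base_top (a point): Mould base, fixed on a dark levelling board (170 x 110 mm, top 22 mm above the bench): green outside, cream top, 108 mm along x, 60 mm along y, 34 mm tall, cavity 64 x 36 mm. This point: centre of its upper face, 56 mm above the bench. z up, x towards the end with the wide notch and red line. It has three notches in that face, as told under base_notch.
- base_notch (a point): Seat of the wide lug's foot in the base's wide notch: 48 mm along x from base_top, 10 mm lower. Notches, open upward and to the end, 11 mm deep, green-floored, reach 13.5 mm in from the end: at +x one 33 mm wide, centred; at -x two 16 mm wide at y = +17 and -17 mm.
- middle_center (a point): Middle section, loose: green frame 108 x 60 mm, 40 mm tall, open through the middle (64 x 36 mm), standing on three lugs 10 mm long (50 mm in all). This point: its centre, 30 mm above the lugs' feet, 20 mm above its lower face; when home, 20 mm above base_top. x towards the end with the wide lug and red line, y across the 60 mm where it is gripped, z up.
- middle_lug (a point): Centre of the foot of the middle section's wide lug: 48 mm along x and 30 mm below middle_center. Lugs of middle and cap: 12 mm thick, flush with the end faces, feet tapered 3 mm a side over the last 6 mm; at +x one 30 mm wide, centred; at -x two 13 mm wide at y = +17 and -17 mm. They have 1.5 mm play on each side in the notches.
- middle_notch (a point): Seat of the cap's wide lug's foot in the middle section's upper wide notch: 48 mm along x and 10 mm above middle_center. The upper face (20 mm above middle_center) has the same three notches as the base.
- cap_cup (a point): Cap, loose: plate 108 x 60 x 16 mm, green edges, on the same three lugs, with a cream square pouring cup on top, 46 mm along x, 36 mm along y, 34 mm tall (60 mm in all). This point: on the cup's axis, 11 mm below its rim, 23 mm above the plate, 49 mm above the lugs' feet; when home, 59 mm above middle_center. x towards the wide lug and red line, y across the 36 mm to grip, z up.
- cap_lug (a point): Centre of the foot of the cap's wide lug: 48 mm along x and 49 mm below cap_cup. Grip the cup at cap_cup or higher: lower, the fingertips meet the plate.
- mould_middle: The same middle section, 0.15 to 0.31 kg; this origin: under its centre, level with its lugs' feet (30 mm below middle_center), same axes.
- mould_cap: The same cap, 0.14 to 0.28 kg; this origin: under its centre, level with its lugs' feet (49 mm below cap_cup), same axes.
- stick_tub: Bystander, to be left alone: cream plastic tub, 92 mm across, 105 mm tall, with wooden stirring sticks standing in it up to 210 mm; origin at the centre of its underside.
- casting: Bystander, to be left alone: finished cream resin casting, an open wagon body 62 x 34 x 36 mm; origin at the centre of its underside.
- pigment_jar: Bystander, to be left alone: small jar with a blue label and black lid, 54 mm across, 62 mm tall; origin at the centre of its underside.
- glue_gun: Bystander, to be left alone: blue-grey hot-glue gun lying on its side, 240 x 165 x 36 mm over all; origin under the middle of its barrel.
- scraper: Bystander, to be left alone: filling knife lying flat between the base and the robot, 180 x 54 x 14 mm, black handle; origin under its middle.
- brush: Bystander, to be left alone: brush lying flat between the base and the robot, 170 x 42 x 20 mm, wooden handle; origin under its middle.
Mind the look-alikes: they are no part of the job. Leave any orange, pink or purple look-alike of the mould_cap alone.

How it is judged:
On the way, in this order (a step that is already met when the one before it is completed fails the run):
1. the middle section is home on the base (distance between middle_lug and base_notch below 0.005 m and angle between the x axis of middle_center and the x axis of base_top, either way round below 0.06 rad and angle between middle_center's own z axis and vertical below 0.03 rad and horizontal distance between middle_center and base_top below 0.004 m and z of middle_center in the frame of base_top between 0.0175 and 0.0225 m), for 0.2 s.
2. the cap is home on the middle section, which is home on the base (all of step 1 and distance between cap_lug and middle_notch below 0.005 m and angle between the x axis of cap_cup and the x axis of middle_center, either way round below 0.06 rad and angle between cap_cup's own z axis and vertical below 0.03 rad and horizontal distance between cap_cup and middle_center below 0.004 m and z of cap_cup in the frame of middle_center between 0.0565 and 0.0615 m), for 0.2 s.
At the end, for the whole second after the job is handed in: The middle section is home on the base and the cap home on the middle section, both at rest: each wide lug within 5 mm of its seat in the wide notch below, centres within 4 mm of each other sideways, height within 2.5 mm of fully seated, lengths parallel within 0.06 rad, level within 0.03 rad (all of step 2 and linear speed of each of mould_middle, mould_cap below 0.02 m/s and angular speed of each of mould_middle, mould_cap below 0.2 rad/s); the robot touches nothing.
It fails at once if a mould section is dropped (falls faster than 0.5 m/s with no finger on it, a fall of more than about 12 mm) ((linear speed of mould_middle above 0.5 m/s and contact force between the fingers and mould_middle below 0.05 N) or (linear speed of mould_cap above 0.5 m/s and contact force between the fingers and mould_cap below 0.05 N)).
It fails at once if a bystander is moved by more than 30 mm (distance of any of stick_tub, casting, pigment_jar, glue_gun, scraper, brush from where it was at the start of the episode above 0.03 m).
It also fails if it takes over 54 s, if anything falls off the work surface, if the arm or the gripper's body presses on something with over 40 N, if the wrist force passes 120 N, or if a joint passes its speed limit or range.

## Working session

There is one attempt and no reset: what is moved stays moved. The work goes in short steps, Python scripts to look and compute and a shell command to move; the robot and the scene stay as the last step left them, time stands still between calls to the robot, and variables do not carry over. Pictures are saved under pics/ and viewed, and the job is handed in when it is done.

```bash
ls; mkdir -p pics; python3 - <<'E'
from cell import robot
import cv2,numpy as np
print(robot.get_obs())
for n in ["scene","top","wrist"]:
    c=robot.get_calibration(n); print(n,c)
    p,d=robot.camera(n); cv2.imwrite(f"pics/{n}0.png",p[:,:,::-1]); np.save(f"pics/{n}0.npy",d)
E
```

```text
pics
{'t': 0.0, 'q': array([ 1.07428511e+00,  3.09015803e-01,  1.63520467e+00, -2.31491525e-05,
        1.19971285e+00, -6.96917760e-02]), 'dq': array([ 0.00016249, -0.00043021,  0.00049707,  0.00031831,  0.00047463,
        0.00019335]), 'joint_torque': array([ 1.60932410e-03, -4.15265286e+01, -2.76661384e+01,  5.15046139e-06,
        1.04458621e-02, -2.21332482e-05]), 'ee_pos': array([0.25837849, 0.56820928, 0.2440317 ]), 'orientation': array([ 2.11789233e-01,  9.77314663e-01, -1.12675881e-03, -3.16562548e-04]), 'wrist_force': array([ 0.05105256, -0.49099119, -0.96173788]), 'moment': array([-0.05538392,  0.02343632,  0.05000366]), 'finger_gap': 0.08536776042965193}
scene {'fx': 374.9642342796653, 'fy': 374.9642342796653, 'cx': 256.09718491589933, 'cy': 189.62213537820136, 'extrinsics': array([[ 0.70913772, -0.55219517,  0.43841099,  0.96679253],
       [ 0.70500475,  0.54687058, -0.45155385, -0.55244809],
       [ 0.00959179,  0.6292957 ,  0.77710677,  0.93218529],
       [ 0.        ,  0.        ,  0.        ,  1.        ]])}
top {'fx': 426.225511553792, 'fy': 426.225511553792, 'cx': 258.9978325320938, 'cy': 190.4574951725906, 'extrinsics': array([[ 0.01032347,  0.98768517, -0.15611352,  0.24165506],
       [-0.99980927,  0.01278393,  0.01476489, -0.03442794],
       [ 0.0165788 ,  0.15593132,  0.98762876,  1.52418001],
       [ 0.        ,  0.        ,  0.        ,  1.        ]])}
wrist {'fx': 297.3186396354542, 'fy': 297.3186396354542, 'cx': 258.2520205826046, 'cy': 189.0931284234007, 'extrinsics': array([[ 4.13991998e-01, -8.71266341e-01, -2.63639125e-01,
         1.90060973e-01],
       [ 9.10279986e-01,  3.95934439e-01,  1.20939108e-01,
         5.99485844e-01],
       [-9.86364679e-04, -2.90053242e-01,  9.57010002e-01,
         3.72007201e-01],
       [ 0.00000000e+00,  0.00000000e+00,  0.00000000e+00,
         1.00000000e+00]])}
```

View pics/scene0.png

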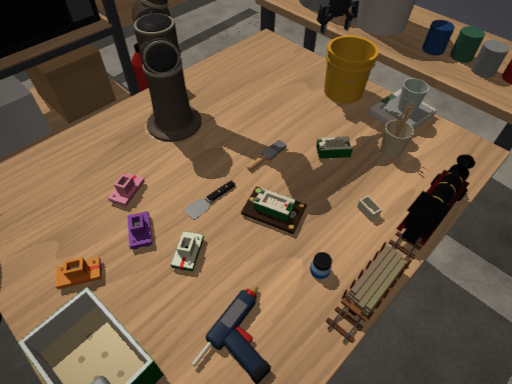

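View pics/top0.png

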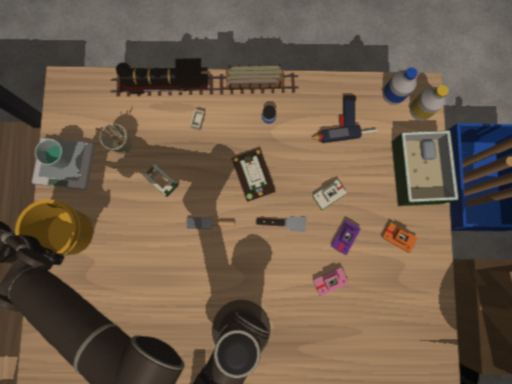

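View pics/wrist0.png

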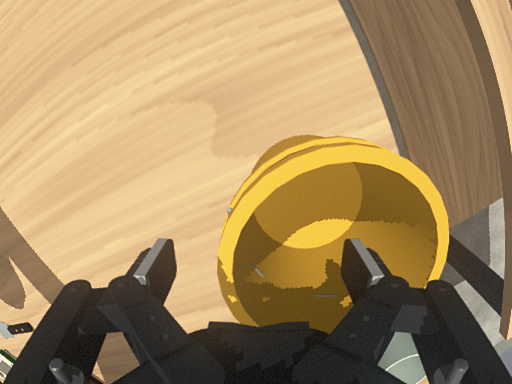

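```bash
python3 - <<'E'
import cv2,numpy as np
t=cv2.imread("pics/top0.png"); s=cv2.imread("pics/scene0.png")
def crop(im,x,y,h,k): return cv2.resize(im[y-h:y+h,x-h:x+h],None,fx=k,fy=k,interpolation=cv2.INTER_CUBIC)
a=np.hstack([crop(t,160,180,26,5),crop(t,254,174,26,5),crop(t,330,193,26,5)])
b=np.hstack([crop(s,334,148,26,5),crop(s,274,208,33,4)[:260,:260],crop(s,187,250,26,5)])
cv2.imwrite("pics/crops.png",np.vstack([a,b]))
E
```

```text
(no output)
```

View pics/crops.png

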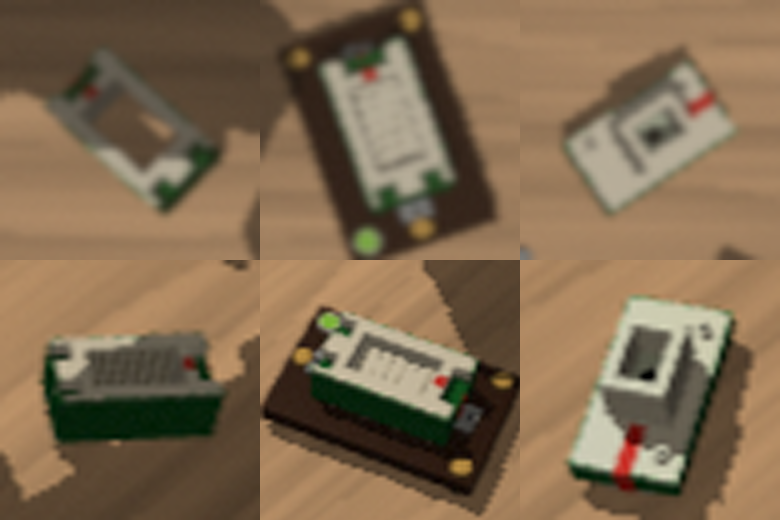

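```bash
cat > h.py <<'E'
from cell import robot
import cv2,numpy as np
from scipy.spatial.transform import Rotation as R
def cloud(name,d,c):
    v,u=np.mgrid[:d.shape[0],:d.shape[1]]
    u,v=u+0.0,v+0.0
    x=(u-c['cx'])/c['fx'];y=(v-c['cy'])/c['fy']
    if name=='wrist':
        r=np.hypot(x,y)+1e-9; k=np.tan(np.minimum(r,1.5))/r; x,y=x*k,y*k
    P=np.stack([x*d,-y*d,-d],-1)
    E=c['extrinsics']; W=P@E[:3,:3].T+E[:3,3]; W[d<=0]=np.nan
    return W
def rect(W,ctr,zlo,zhi,rad=0.075):
    m=(W[...,2]>zlo)&(W[...,2]<zhi)&(np.hypot(W[...,0]-ctr[0],W[...,1]-ctr[1])<rad)
    return W[m],m
def fit(P):
    r=cv2.minAreaRect((P[:,:2]*1000).astype(np.float32)); b=cv2.boxPoints(r)
    e=[b[1]-b[0],b[2]-b[1]]; L=max(e,key=np.linalg.norm)
    return np.array(r[0]),sorted(r[1]),np.arctan2(L[1],L[0])
E
python3 - <<'E'
from h import *
for n,px in [("top",[(160,180),(254,174),(330,193)]),("scene",[(334,140),(274,200),(187,240)])]:
    c=robot.get_calibration(n); d=np.load(f"pics/{n}0.npy"); W=cloud(n,d,c)
    print(n,'table z',[W[p] .round(3)for p in [(260,330),(300,200)]])
    for (u,v),nm,zl,zh in zip(px,"mid base cap".split(),[.043,.049,.02],[.06,.065,.034]):
        ctr=np.nanmedian(W[v-12:v+12,u-12:u+12].reshape(-1,3),0)
        for _ in range(3):
            P,m=rect(W,ctr,zl,zh); ctr=np.append((P[:,:2].max(0)+P[:,:2].min(0))/2,0)
        a,s,th=fit(P); print(nm,len(P),a.round(1),np.round(s,1),round(th,3),np.median(P[:,2]).round(4))
E
```

```text
top table z [array([ 0.237, -0.311, -0.002]), array([ 0.094,  0.145, -0.009])]
mid 283 [511.4 294.8] [ 60.5 109.9] 0.856 0.0495
base 295 [538.3 -32.8] [ 60.8 110.2] 0.357 0.055
cap 374 [ 468.8 -306.9] [ 60.2 109.5] -0.976 0.0265
scene table z [array([ 0.777, -0.078,  0.064]), array([ 0.598, -0.374,  0.001])]
mid 318 [513.5 293.8] [ 69.1 109.9] 0.89 0.0498
base 436 [540.6 -35.5] [ 63.1 108.6] 0.359 0.0565
cap 521 [ 470.6 -309.2] [ 62.8 110.8] -0.962 0.0272
```

```bash
python3 - <<'E'
from h import *
c=robot.get_calibration("top"); W=cloud("top",np.load("pics/top0.npy"),c)
m=(W[...,2]>.08)
for (u0,u1,v0,v1) in [(95,135,118,158),(10,95,195,260),(30,95,135,190),(255,280,95,130)]:
    P=W[v0:v1,u0:u1].reshape(-1,3); P=P[P[:,2]>.05]
    if len(P): print(P.min(0).round(3),P.max(0).round(3),P[P[:,2]>.12].mean(0).round(3))
E
```

```text
[0.602 0.402 0.05 ] [0.692 0.495 0.211] [0.647 0.455 0.159]
[0.233 0.409 0.05 ] [0.417 0.703 0.641] [0.309 0.559 0.309]
[0.528 0.602 0.05 ] [0.625 0.691 0.147] [0.583 0.65  0.134]
[ 0.736 -0.111  0.05 ] [ 0.784 -0.064  0.071] [nan nan nan]<stdin>:6: RuntimeWarning: Mean of empty slice.
  ret = um.true_divide(
```

```bash
python3 -m handwheel '[0,0,-1,0,0,0,1, 0,0,-1,0,0,0,1, 0,0,0,0,0,0.079,1, 0,0,0,0,0,0.079,1, 0,0,0,0,0,0.079,1, 0,0,0,0,0,0.079,1, 0,0,0,0,0,0.079,1, 0,0,0,0,0,0.079,1, 0,0,0,0,0,0.079,1, 0,0,0,0,0,0.079,1, 0,0,0,0,0,0.079,1, 0,0,0,0,0,0.079,1]'
cat >> h.py <<'E'
def go(x,y,z,ang,lvl=True):
    o=robot.get_obs(); r=R.from_quat(o['orientation']); M=r.as_matrix()
    T=R.from_matrix(np.array([[np.cos(ang),np.sin(ang),0],[np.sin(ang),-np.cos(ang),0],[0,0,-1]]))
    rv=(r.inv()*T).as_rotvec()
    print('t',round(o['t'],2),'pos',o['ee_pos'].round(4),'xang',round(np.arctan2(M[1,0],M[0,0]),4),'gap',round(o['finger_gap'],4),'F',o['wrist_force'].round(1))
    d=np.array([x,y,z])-o['ee_pos']
    print('shift units',(M.T@d/0.04).round(3),'turn units',(rv/(np.pi/2)).round(4),' shift after turn',(T.as_matrix().T@d/.04).round(3))
E
python3 -c "
from h import *
go(.512,.2945,.2,.856)"
```

```text
t: 1.15
ee_pos: [0.2568, 0.5653, 0.3216]
orientation: [0.745, 0.667, -0.007, 0.002]
wrist_force: [0.1, 0.7, -0.1]
finger_gap: 0.0852
t 1.15 pos [0.2568 0.5653 0.3216] xang 1.46 gap 0.0852 F [ 0.1  0.7 -0.1]
shift units [-5.981  7.107  3.081] turn units [-0.0008  0.0094  0.3845]  shift after turn [-0.93   9.256  3.039]
```

```bash
python3 -m handwheel '[0,0,0,0,0.002,0.077,1, 0,0,0,0,0.002,0.077,1, 0,0,0,0,0.002,0.077,1, 0,0,0,0,0.002,0.077,1, 0,0,0,0,0.002,0.077,1, -0.1,0.95,0.1,0,0,0,1, -0.1,0.95,0.1,0,0,0,1, -0.1,0.95,0.1,0,0,0,1, -0.1,0.95,0.1,0,0,0,1, -0.1,0.95,0.2,0,0,0,1, -0.1,0.95,0.3,0,0,0,1, -0.1,0.95,0.3,0,0,0,1]'
python3 -c "
from h import *
go(.512,.2945,.2,.856)"
```

```text
t: 2.15
ee_pos: [0.4346, 0.3643, 0.2687]
orientation: [0.912, 0.41, -0.0, -0.002]
wrist_force: [0.7, 0.8, -0.6]
finger_gap: 0.0856
t 2.15 pos [0.4346 0.3643 0.2687] xang 0.845 gap 0.0856 F [ 0.7  0.8 -0.6]
shift units [-0.022  2.612  1.707] turn units [-0.0027 -0.0006 -0.007 ]  shift after turn [-0.049  2.605  1.719]
```

```bash
python3 -m handwheel '[0,0.9,0.3,0,0,0,1, 0,0.9,0.4,0,0,-0.007,1, 0,0.8,0.5,0,0,0,1, 0,0,0.2,0,0,0,1, 0,0,0,0,0,0,1]'
python3 - <<'E'
from h import *
go(.512,.2945,.025,.856)
c=robot.get_calibration("wrist"); p,d=robot.camera("wrist")
cv2.imwrite("pics/w1.png",p[:,:,::-1]); np.save("pics/w1.npy",d)
W=cloud("wrist",d,c)
P,m=rect(W,(.512,.2945),.043,.058); a,s,th=fit(P); print(len(P),a,s,th,np.median(P[:,2]))
P,m=rect(W,(.512,.2945),-.02,.02,.12);print(np.median(P[:,2]))
E
```

```text
t: 2.57
ee_pos: [0.5186, 0.2839, 0.2067]
orientation: [0.912, 0.411, -0.002, -0.001]
wrist_force: [-0.7, 0.1, -0.3]
finger_gap: 0.0858
t 2.57 pos [0.5186 0.2839 0.2067] xang 0.8475 gap 0.0858 F [-0.7  0.1 -0.3]
shift units [ 0.104 -0.285  4.544] turn units [-0.0019  0.002  -0.0054]  shift after turn [ 0.092 -0.298  4.543]
3425 [511.77313232 293.64031982] [61.02450942993164, 108.9062728881836] 0.8600094 0.04922296415918431
-0.0007699719653520565
```

View pics/w1.png

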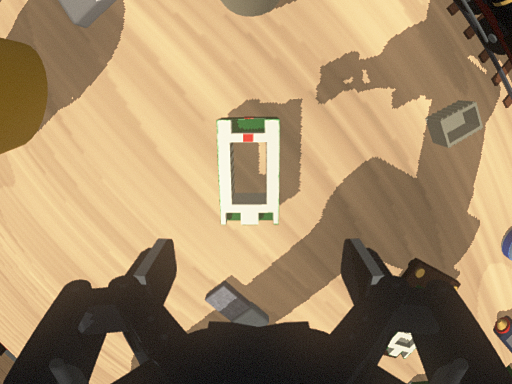

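```bash
python3 -m handwheel '[0.07,-0.28,0.3,-0.002,0.002,-0.008,1, 0,0,0.8,0,0,0,1, 0,0,0.8,0,0,0,1, 0,0,0.8,0,0,0,1, 0,0,0.6,0,0,0,1, 0,0,0.2,0,0,0,1, 0,0,0,0,0,0,1]'
python3 - <<'E'
from h import *
go(.5118,.2936,.027,.86)
E
```

```text
t: 3.2
ee_pos: [0.5132, 0.305, 0.0722]
orientation: [0.907, 0.422, 0.008, -0.001]
wrist_force: [-0.5, -1.0, 0.3]
finger_gap: 0.0856
t 3.2 pos [0.5132 0.305  0.0722] xang 0.8706 gap 0.0856 F [-0.5 -1.   0.3]
shift units [-0.258  0.151  1.126] turn units [ 0.0032 -0.0101  0.0067]  shift after turn [-0.239  0.159  1.13 ]
```

```bash
python3 -m handwheel '[-0.24,0.16,0,0.003,-0.01,0.007,1, 0,0,0,0,0,0,1, 0,0,0,0,0,0,1]'
python3 - <<'E'
from h import *
go(.5118,.2936,.027,.86)
E
```

```text
t: 3.45
ee_pos: [0.5125, 0.2954, 0.0759]
orientation: [0.909, 0.418, 0.001, 0.0]
wrist_force: [0.3, 0.0, -0.3]
finger_gap: 0.0856
t 3.45 pos [0.5125 0.2954 0.0759] xang 0.8619 gap 0.0856 F [ 0.3  0.  -0.3]
shift units [-0.049  0.016  1.222] turn units [ 0.0009 -0.0017  0.0012]  shift after turn [-0.046  0.017  1.222]
```

```bash
python3 -m handwheel '[-0.05,0.02,0.2,0,-0.002,0,1, -0.02,0,0.25,0,-0.001,0,1, -0.02,0,0.25,0,-0.001,0,1, -0.02,0,0.25,0,-0.001,0,1, 0,0,0.2,0,0,0,1, 0,0,0,0,0,0,1]'
python3 - <<'E'
from h import *
go(.5118,.2936,.027,.86)
E
```

```text
t: 3.95
ee_pos: [0.5146, 0.2924, 0.0311]
orientation: [0.909, 0.417, 0.003, 0.002]
wrist_force: [-0.9, -0.2, -0.4]
finger_gap: 0.0853
t 3.95 pos [0.5146 0.2924 0.0311] xang 0.8604 gap 0.0853 F [-0.9 -0.2 -0.4]
shift units [-0.024 -0.073  0.103] turn units [ 0.0036 -0.0025  0.0003]  shift after turn [-0.024 -0.072  0.103]
```

```bash
python3 -m handwheel '[-0.02,-0.07,0.08,0.003,-0.002,0,1, 0,0,0,0,0,0,1, 0,0,0,0,0,0,0, 0,0,0,0,0,0,0, 0,0,0,0,0,0,0, 0,0,0,0,0,0,0, 0,0,0,0,0,0,0, 0,0,0,0,0,0,0]'
python3 - <<'E'
from h import *
go(.5118,.2936,.027,.86)
E
```

```text
t: 4.62
ee_pos: [0.5108, 0.2935, 0.0261]
orientation: [0.909, 0.417, -0.001, 0.0]
wrist_force: [-0.8, -0.2, -2.8]
finger_gap: 0.0594
t 4.62 pos [0.5108 0.2935 0.0261] xang 0.8605 gap 0.0594 F [-0.8 -0.2 -2.8]
shift units [ 0.018  0.017 -0.023] turn units [-0.0004  0.0012  0.0003]  shift after turn [ 0.018  0.017 -0.023]
```

```bash
python3 -m handwheel '[0,0,-0.4,0,0,0,0, 0,0,-0.8,0,0,0,0, 0,0,-0.9,0,0,0,0, 0,0,-0.9,0,0,0,0, 0,0,-0.8,0,0,0,0, 0,0,-0.4,0,0,0,0, 0,0,0,0,0,0,0]'
python3 - <<'E'
from h import *
go(.44,-.07,.2,.357)
E
```

```text
t: 5.2
ee_pos: [0.5069, 0.2918, 0.1961]
orientation: [0.909, 0.417, -0.007, 0.0]
wrist_force: [0.9, -0.3, -1.8]
finger_gap: 0.0594
t 5.2 pos [0.5069 0.2918 0.1961] xang 0.8604 gap 0.0594 F [ 0.9 -0.3 -1.8]
shift units [-7.948  4.629 -0.017] turn units [-0.0016  0.0095  0.3205]  shift after turn [-4.728  7.889 -0.098]
```

```bash
python3 -m handwheel '[0,0,0,0,0.003,0.06,0, 0,0,0,0,0.002,0.065,0, 0,0,0,0,0.002,0.065,0, 0,0,0,0,0.002,0.065,0, 0,0,0,0,0,0.065,0, -0.3,0.5,0,0,0,0,0, -0.5,0.9,0,0,0,0,0, -0.6,1,0,0,0,0,0, -0.6,1,0,0,0,0,0, -0.6,1,0,0,0,0,0, -0.6,1,0,0,0,0,0, -0.6,1,0,0,0,0,0]'
python3 - <<'E'
from h import *
go(.44,-.07,.2,.357)
E
```

```text
t: 6.2
ee_pos: [0.4453, 0.0255, 0.1816]
orientation: [0.985, 0.172, -0.007, -0.003]
wrist_force: [0.5, -0.3, -2.6]
finger_gap: 0.0593
t 6.2 pos [0.4453 0.0255 0.1816] xang 0.3458 gap 0.0593 F [ 0.5 -0.3 -2.6]
shift units [-0.94   2.197 -0.468] turn units [-0.0054  0.008  -0.0072]  shift after turn [-0.959  2.191 -0.461]
```

```bash
python3 -m handwheel '[-0.4,0.8,-0.2,-0.005,0.008,-0.007,0, -0.4,0.8,-0.2,0,0,0,0, -0.15,0.4,0,0,0,0,0, 0,0,0,0,0,0,0, 0,0,0,0,0,0,0]'
python3 - <<'E'
from h import *
go(.44,-.07,.2,.357)
c=robot.get_calibration("wrist"); p,d=robot.camera("wrist")
cv2.imwrite("pics/w2.png",p[:,:,::-1])
W=cloud("wrist",d,c); np.save("pics/w2W.npy",W)
P,m=rect(W,(.539,-.034),.049,.064); a,s,th=fit(P); print(len(P),a,s,th,np.median(P[:,2]))
E
```

```text
t: 6.62
ee_pos: [0.428, -0.0722, 0.1904]
orientation: [0.985, 0.173, -0.006, -0.001]
wrist_force: [0.9, 0.4, -1.1]
finger_gap: 0.0593
t 6.62 pos [ 0.428  -0.0722  0.1904] xang 0.3482 gap 0.0593 F [ 0.9  0.4 -1.1]
shift units [ 0.298  0.049 -0.243] turn units [-0.0026  0.0075 -0.0056]  shift after turn [ 0.301  0.053 -0.24 ]
4208 [536.03015137 -35.7479248 ] [61.02912902832031, 103.00285339355469] 0.35426864 0.05520845102310076
```

View pics/w2.png

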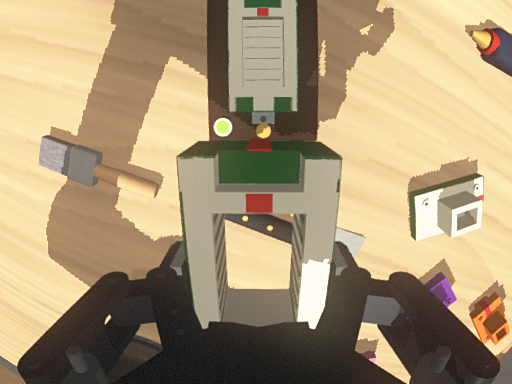

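```bash
python3 - <<'E'
from h import *
W=np.load("pics/w2W.npy"); o=robot.get_obs(); M=R.from_quat(o['orientation']).as_matrix()
T=(W-o['ee_pos'])@M
u=T[205:300,200:320].reshape(-1,3); 
m=(abs(T[...,0])<.07)&(abs(T[...,1])<.04)&(T[...,2]>-.06)&(T[...,2]<.0)
v,uu=np.nonzero(m); p=cv2.imread("pics/w2.png")
# cream top pixels
g=m&(p.min(-1)>90)
P=T[g]; print(len(P),np.percentile(P,[1,50,99],0).round(4))
P=P[(P[:,0]>-.02)&(abs(P[:,2]-np.median(P[:,2]))<.006)]
A=np.c_[P[:,:2],np.ones(len(P))]; print('plane',np.linalg.lstsq(A,P[:,2],rcond=None)[0].round(4))
print('x',np.percentile(P[:,0],[.5,99.5]).round(4))
for lo,hi in [(-.02,-.005),(-.005,.01),(.01,.025),(.025,.04)]:
    q=P[(P[:,0]>lo)&(P[:,0]<hi)]; print(lo,np.percentile(q[:,1],[.5,99.5]).round(4),len(q))
E
```

```text
14459 [[-0.0322 -0.0294 -0.0258]
 [ 0.0245  0.0021 -0.0237]
 [ 0.0528  0.0323 -0.0012]]
plane [-0.0006 -0.0002 -0.0237]
x [-0.0193  0.0533]
-0.02 [-0.0293  0.0294] 1342
-0.005 [-0.0336  0.0346] 1758
0.01 [-0.0322  0.0351] 2065
0.025 [-0.029   0.0302] 3559
```

```bash
python3 -m handwheel '[0.4,0,0,-0.002,0.007,-0.005,0, 0.8,0,0,0,0,0,0, 0.9,0.05,0,0,0,0,0, 0.6,0,0.2,0,0,0,0, 0.1,0,0.2,0,0,0,0, 0,0,0,0,0,0,0]'
python3 - <<'E'
from h import *
go(.5394,-.0345,.12,.357)
E
```

```text
t: 7.17
ee_pos: [0.5384, -0.0223, 0.1682]
orientation: [0.983, 0.182, -0.001, -0.003]
wrist_force: [-0.1, 0.9, -2.1]
finger_gap: 0.0594
t 7.17 pos [ 0.5384 -0.0223  0.1682] xang 0.3663 gap 0.0594 F [-0.1  0.9 -2.1]
shift units [-0.085  0.3    1.203] turn units [-0.004   0.0007  0.0059]  shift after turn [-0.084  0.293  1.205]
```

```bash
python3 -m handwheel '[-0.08,0.25,0.3,-0.004,0,0.006,0, 0,0,0.3,0,0,0,0, 0,0,0.3,0,0,0,0, 0,0,0.2,0,0,0,0, 0,0,0,0,0,0,0, 0,0,0,0,0,0,0]'
python3 - <<'E'
from h import *
go(.5394,-.0345,.095,.357)
E
```

```text
t: 7.67
ee_pos: [0.5345, -0.0271, 0.1181]
orientation: [0.984, 0.181, -0.004, -0.002]
wrist_force: [-0.0, 0.7, -2.2]
finger_gap: 0.0593
t 7.67 pos [ 0.5345 -0.0271  0.1181] xang 0.3637 gap 0.0593 F [-0.   0.7 -2.2]
shift units [0.054 0.219 0.576] turn units [-0.0036  0.0052  0.0042]  shift after turn [0.05  0.215 0.577]
```

```bash
python3 -m handwheel '[0.05,0.21,0.15,-0.004,0.005,0.004,0, 0,0,0.15,0,0,0,0, 0,0,0,0,0,0,0, 0,0,0,0,0,0,0]'
python3 - <<'E'
from h import *
go(.5394,-.0345,.092,.357)
E
```

```text
t: 8.0
ee_pos: [0.54, -0.0354, 0.106]
orientation: [0.984, 0.177, 0.001, 0.001]
wrist_force: [-0.1, 0.6, -2.2]
finger_gap: 0.0592
t 8.0 pos [ 0.54   -0.0354  0.106 ] xang 0.356 gap 0.0592 F [-0.1  0.6 -2.2]
shift units [-0.008 -0.027  0.35 ] turn units [ 0.0013 -0.0014 -0.0006]  shift after turn [-0.007 -0.027  0.35 ]
```

```bash
python3 - <<'E'
from h import *
p,d=robot.camera("scene"); w,dw=robot.camera("wrist")
a=cv2.resize(p[140:260,200:360],None,fx=4,fy=4,interpolation=cv2.INTER_CUBIC)
cv2.imwrite("pics/s3.png",a[:,:,::-1]); cv2.imwrite("pics/w3.png",w[:,:,::-1])
E
```

```text
(no output)
```

View pics/s3.png

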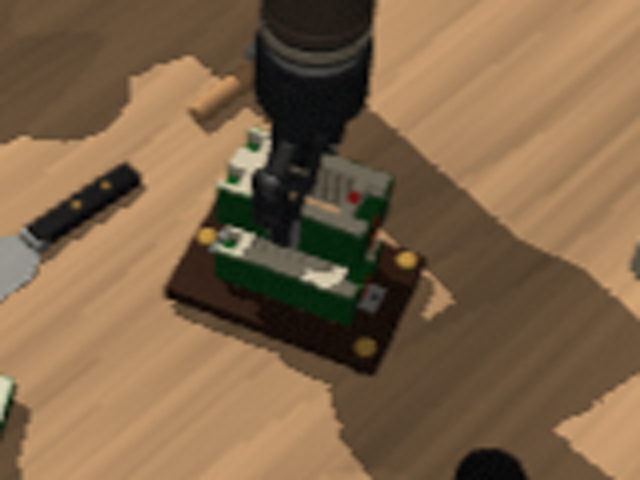

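View pics/w3.png

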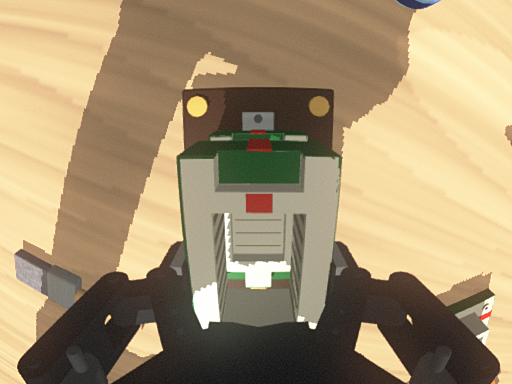

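```bash
python3 -m handwheel '[0,-0.03,0.12,0.001,-0.001,0,0, 0,0,0.12,0,0,0,0, 0,0,0.1,0,0,0,0, 0,0,0,0,0,0,0, 0,0,0,0,0,0,0]'
python3 - <<'E'
from h import *
go(.5394,-.0345,.0723,.357)
E
```

```text
t: 8.52
ee_pos: [0.5404, -0.034, 0.0921]
orientation: [0.984, 0.177, 0.001, 0.0]
wrist_force: [-0.4, -0.6, -1.6]
finger_gap: 0.0594
t 8.52 pos [ 0.5404 -0.034   0.0921] xang 0.3562 gap 0.0594 F [-0.4 -0.6 -1.6]
shift units [-0.029  0.002  0.496] turn units [ 0.0007 -0.0015 -0.0005]  shift after turn [-0.028  0.002  0.496]
```

```bash
python3 -m handwheel '[-0.03,0,0.1,0,-0.001,0,0, 0,0,0.1,0,0,0,0, 0,0,0.1,0,0,0,0, 0,0,0.05,0,0,0,0, 0,0,0,0,0,0,0]'
python3 - <<'E'
from h import *
go(.5394,-.0345,.0723,.357)
E
```

```text
t: 8.93
ee_pos: [0.5391, -0.0344, 0.0765]
orientation: [0.984, 0.177, 0.0, 0.0]
wrist_force: [-0.1, 0.5, -2.3]
finger_gap: 0.0592
t 8.93 pos [ 0.5391 -0.0344  0.0765] xang 0.3564 gap 0.0592 F [-0.1  0.5 -2.3]
shift units [0.007 0.006 0.106] turn units [ 0.0006 -0.0002 -0.0004]  shift after turn [0.007 0.006 0.106]
```

Feet are inside the notches without contact force. Go on down.

```bash
python3 -m handwheel '[0,0,0.06,0,0,0,0, 0,0,0.06,0,0,0,0, 0,0,0.04,0,0,0,0, 0,0,0,0,0,0,0]'
python3 - <<'E'
from h import *
go(.5394,-.0345,.0723,.357)
E
```

```text
t: 9.27
ee_pos: [0.5398, -0.0345, 0.0724]
orientation: [0.984, 0.177, -0.0, 0.0]
wrist_force: [0.4, -0.4, -2.3]
finger_gap: 0.0594
t 9.27 pos [ 0.5398 -0.0345  0.0724] xang 0.3562 gap 0.0594 F [ 0.4 -0.4 -2.3]
shift units [-0.009 -0.003  0.003] turn units [ 0.0002  0.0003 -0.0005]  shift after turn [-0.009 -0.003  0.003]
```

```bash
python3 -m handwheel '[0,0,0.03,0,0,0,0, 0,0,0.03,0,0,0,0, 0,0,0.03,0,0,0,0]'
python3 - <<'E'
from h import *
go(.5394,-.0345,.0723,.357)
E
```

```text
t: 9.52
ee_pos: [0.5399, -0.0346, 0.0717]
orientation: [0.984, 0.177, -0.001, -0.0]
wrist_force: [-3.2, 0.1, 9.1]
finger_gap: 0.0593
t 9.52 pos [ 0.5399 -0.0346  0.0717] xang 0.3564 gap 0.0593 F [-3.2  0.1  9.1]
shift units [-0.012 -0.007 -0.014] turn units [-0.0002  0.0012 -0.0004]  shift after turn [-0.012 -0.007 -0.014]
```

Contact at the expected home height (force flipped to +9 N). Release and rise.

```bash
python3 -m handwheel '[0,0,-0.01,0,0,0,0, 0,0,0,0,0,0,1, 0,0,0,0,0,0,1, 0,0,0,0,0,0,1, 0,0,0,0,0,0,1, 0,0,0,0,0,0,1]'
python3 - <<'E'
from h import *
go(.5394,-.0345,.0723,.357)
E
```

```text
t: 10.02
ee_pos: [0.5416, -0.0348, 0.0723]
orientation: [0.984, 0.177, 0.001, 0.001]
wrist_force: [-0.4, 0.0, 0.1]
finger_gap: 0.0852
t 10.02 pos [ 0.5416 -0.0348  0.0723] xang 0.3563 gap 0.0852 F [-0.4  0.   0.1]
shift units [-0.048 -0.026 -0.   ] turn units [ 0.001  -0.0011 -0.0005]  shift after turn [-0.048 -0.026  0.   ]
```

```bash
python3 -m handwheel '[0,0,-0.3,0,0,0,1, 0,0,-0.4,0,0,0,1, 0,0,-0.8,0,0,0,1, 0,0,-0.9,0,0,0,1, -0.3,0,-0.9,0,0,0,1, -0.4,0,-0.6,0,0,0,1, 0,0,0,0,0,0,1, 0,0,0,0,0,0,1]'
python3 - <<'E'
from h import *
go(.5394,-.0345,.2,.357)
c=robot.get_calibration("wrist"); p,d=robot.camera("wrist")
cv2.imwrite("pics/w4.png",p[:,:,::-1])
W=cloud("wrist",d,c)
P,m=rect(W,(.539,-.034),.087,.105); a,s,th=fit(P); print(len(P),a,s,th,np.median(P[:,2]))
A=np.c_[P[:,:2]-a/1000,np.ones(len(P))]; print(np.linalg.lstsq(A,P[:,2],rcond=None)[0])
E
```

```text
t: 10.68
ee_pos: [0.5138, -0.0445, 0.2387]
orientation: [0.984, 0.177, 0.0, 0.001]
wrist_force: [0.2, -0.7, -1.8]
finger_gap: 0.0853
t 10.68 pos [ 0.5138 -0.0445  0.2387] xang 0.3568 gap 0.0853 F [ 0.2 -0.7 -1.8]
shift units [ 0.688 -0.013  0.968] turn units [ 0.0009 -0.0004 -0.0001]  shift after turn [ 0.689 -0.011  0.968]
3997 [539.56427002 -33.90275574] [61.20977020263672, 109.08746337890625] 0.3510952 0.09527767613752541
[0.00029489 0.00113971 0.09508703]
```

View pics/w4.png

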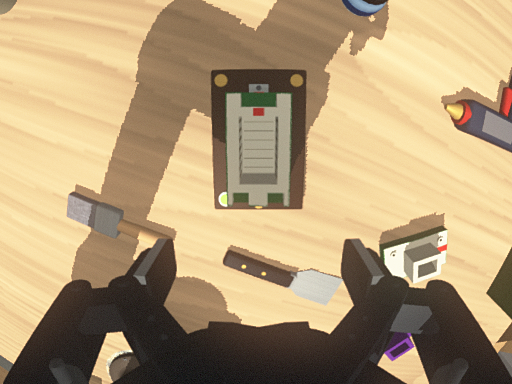

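```bash
python3 -m handwheel '[0,0.5,0,0,0,0,1, 0,0.9,0,0,0,0,1, 0,1,0,0,0,0,1, 0,1,0,0,0,0,1, 0,1,0,0,0,0,1, 0,1,0,0,0,0,1, 0,0,0,0,0,0.078,1, 0,0,0,0,0,0.078,1, 0,0,0,0,0,0.078,1, 0,0,0,0,0,0.078,1, 0,0,0,0,0,0.078,1, 0,0,0,0,0,0.078,1]'
python3 - <<'E'
from h import *
go(.4695,-.308,.2,-.97)
E
```

```text
t: 11.73
ee_pos: [0.5872, -0.2519, 0.211]
orientation: [0.981, -0.191, -0.016, -0.005]
wrist_force: [0.5, 0.1, -0.9]
finger_gap: 0.0851
t 11.73 pos [ 0.5872 -0.2519  0.211 ] xang -0.3842 gap 0.0851 F [ 0.5  0.1 -0.9]
shift units [-2.191  2.405  0.338] turn units [0.004  0.0211 0.3729]  shift after turn [-0.505  3.22   0.274]
```

```bash
python3 -m handwheel '[0,0,0,0.001,0.005,0.075,1, 0,0,0,0.001,0.005,0.075,1, 0,0,0,0.001,0.005,0.075,1, 0,0,0,0.001,0.005,0.075,1, 0,0,0,0,0,0.075,1, 0,0.6,0,0,0,0,1, -0.2,0.9,0,0,0,0,1, -0.2,0.8,0,0,0,0,1, 0,0.2,0,0,0,0,1, 0,0,0,0,0,0,1]'
python3 - <<'E'
from h import *
go(.4695,-.308,.2,-.97)
E
```

```text
t: 12.57
ee_pos: [0.4855, -0.285, 0.1858]
orientation: [0.876, -0.481, -0.019, -0.002]
wrist_force: [0.4, -0.5, -0.1]
finger_gap: 0.0855
t 12.57 pos [ 0.4855 -0.285   0.1858] xang -1.0048 gap 0.0855 F [ 0.4 -0.5 -0.1]
shift units [ 0.258  0.651 -0.356] turn units [ 0.0087  0.0227 -0.022 ]  shift after turn [ 0.248  0.655 -0.356]
```

```bash
python3 -m handwheel '[0.2,0.5,-0.3,0.008,0.02,-0.022,1, 0,0,0,0,0,0,1, 0,0,0,0,0,0,1]'
python3 - <<'E'
from h import *
go(.4695,-.308,.15,-.97)
c=robot.get_calibration("wrist"); p,d=robot.camera("wrist")
cv2.imwrite("pics/w5.png",p[:,:,::-1])
W=cloud("wrist",d,c); np.save("pics/w5W.npy",W)
P,m=rect(W,(.4695,-.308),.021,.034); a,s,th=fit(P); print(len(P),a,s,th,np.median(P[:,2]))
P,m=rect(W,(.4695,-.308),.053,.07,.05); a,s,th=fit(P); print(len(P),a,s,th,np.median(P[:,2]))
E
```

```text
t: 12.82
ee_pos: [0.4732, -0.3014, 0.1935]
orientation: [0.885, -0.466, -0.005, -0.002]
wrist_force: [-0.2, -0.0, 0.1]
finger_gap: 0.0854
t 12.82 pos [ 0.4732 -0.3014  0.1935] xang -0.9697 gap 0.0854 F [-0.2 -0.   0.1]
shift units [0.096 0.17  1.088] turn units [0.0004 0.0065 0.0002]  shift after turn [0.085 0.17  1.088]
4511 [ 469.08755493 -309.11071777] [61.02159881591797, 109.56315612792969] -0.97147655 0.025581455612991577
1227 [ 468.83053589 -309.20892334] [35.6240119934082, 46.301910400390625] -0.9767682 0.05936075003917429
```

View pics/w5.png

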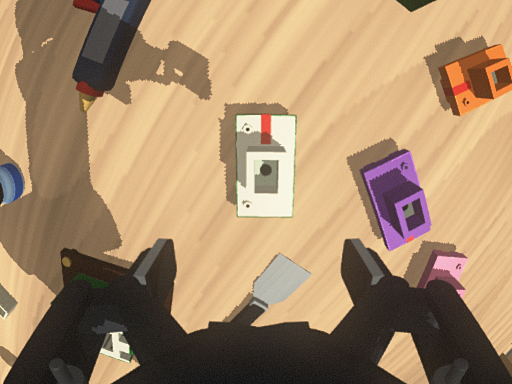

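```bash
python3 -m handwheel '[0.07,0.19,0.3,0,0.006,0,1, 0,0,0.5,0,0.001,0,1, 0,0,0.5,0,0.001,0,1, 0,0,0.5,0,0.001,0,1, 0,0,0.2,0,0,0,1, 0,0,0,0,0,0,1, 0,0,0,0,0,0,1]'
python3 - <<'E'
from h import *
go(.469,-.3091,.047,-.972)
E
```

```text
t: 13.45
ee_pos: [0.4774, -0.3053, 0.1095]
orientation: [0.886, -0.464, 0.003, 0.0]
wrist_force: [-0.6, -0.7, 0.7]
finger_gap: 0.0856
t 13.45 pos [ 0.4774 -0.3053  0.1095] xang -0.9653 gap 0.0856 F [-0.6 -0.7  0.7]
shift units [-0.05   0.231  1.561] turn units [-0.0018 -0.0039  0.0043]  shift after turn [-0.039  0.227  1.562]
```

```bash
python3 -m handwheel '[-0.05,0.22,0.2,-0.002,-0.004,0.004,1, 0,0.03,0.3,0,0,0,1, 0,0.03,0.3,0,0,0,1, 0,0,0.3,0,0,0,1, 0,0,0.2,0,0,0,1, 0,0,0,0,0,0,1, 0,0,0,0,0,0,1]'
python3 - <<'E'
from h import *
go(.469,-.3091,.047,-.972)
E
```

```text
t: 14.03
ee_pos: [0.4687, -0.3119, 0.055]
orientation: [0.884, -0.467, 0.002, 0.0]
wrist_force: [0.3, 0.2, -0.3]
finger_gap: 0.0852
t 14.03 pos [ 0.4687 -0.3119  0.055 ] xang -0.9722 gap 0.0852 F [ 0.3  0.2 -0.3]
shift units [-0.054 -0.045  0.199] turn units [-0.0008 -0.0026 -0.0001]  shift after turn [-0.053 -0.046  0.199]
```

```bash
python3 -m handwheel '[-0.05,-0.04,0.1,-0.001,-0.003,0,1, 0,0,0.1,0,0,0,1, 0,0,0,0,0,0,1, 0,0,0,0,0,0,1]'
python3 - <<'E'
from h import *
go(.469,-.3091,.047,-.972)
E
```

```text
t: 14.37
ee_pos: [0.4694, -0.3094, 0.0466]
orientation: [0.884, -0.467, -0.0, -0.0]
wrist_force: [-0.8, -0.4, -0.1]
finger_gap: 0.085
t 14.37 pos [ 0.4694 -0.3094  0.0466] xang -0.9722 gap 0.085 F [-0.8 -0.4 -0.1]
shift units [-0.012  0.005 -0.009] turn units [ 0.0001  0.0001 -0.0002]  shift after turn [-0.012  0.005 -0.009]
```

```bash
python3 -m handwheel '[0,0,0,0,0,0,0, 0,0,0,0,0,0,0, 0,0,0,0,0,0,0, 0,0,0,0,0,0,0, 0,0,0,0,0,0,0, 0,0,0,0,0,0,0, 0,0,0,0,0,0,0, 0,0,0,0,0,0,0]'
python3 - <<'E'
from h import *
go(.469,-.3091,.047,-.972)
E
```

```text
t: 15.03
ee_pos: [0.4706, -0.31, 0.0481]
orientation: [0.884, -0.467, 0.002, 0.0]
wrist_force: [-0.1, -0.1, -0.3]
finger_gap: 0.035
t 15.03 pos [ 0.4706 -0.31    0.0481] xang -0.972 gap 0.035 F [-0.1 -0.1 -0.3]
shift units [-0.042  0.02   0.026] turn units [-0.0006 -0.0019  0.    ]  shift after turn [-0.042  0.02   0.026]
```

```bash
python3 -m handwheel '[0,0,-0.4,0,-0.001,0,0, 0,0,-0.8,0,0,0,0, 0,0,-0.9,0,0,0,0, 0,0,-0.9,0,0,0,0, 0,0,-0.9,0,0,0,0, 0,0,-0.6,0,0,0,0, 0,0,0,0,0,-0.05,0, 0,0,0,0,0,-0.075,0, 0,0,0,0,0,-0.075,0, 0,0,0,0,0,-0.075,0, 0,0,0,0,0,-0.075,0, 0,0,0,0,0,-0.075,0]'
python3 - <<'E'
from h import *
go(.45,-.12,.23,.354)
E
```

```text
t: 16.03
ee_pos: [0.4635, -0.3052, 0.2283]
orientation: [0.991, -0.137, -0.008, -0.005]
wrist_force: [0.1, -0.1, -2.0]
finger_gap: 0.0349
t 16.03 pos [ 0.4635 -0.3052  0.2283] xang -0.2747 gap 0.0349 F [ 0.1 -0.1 -2. ]
shift units [-1.582 -4.363  0.017] turn units [-0.008   0.0094 -0.4003]  shift after turn [ 1.287 -4.459 -0.043]
```

```bash
python3 -m handwheel '[0,0,0,-0.002,0.002,-0.07,0, 0,0,0,-0.002,0.002,-0.078,0, 0,0,0,-0.002,0.002,-0.078,0, 0,0,0,-0.002,0.002,-0.078,0, 0,0,0,0,0,-0.078,0, 0.2,-0.6,0,0,0,0,0, 0.2,-0.9,0,0,0,0,0, 0.2,-1,0,0,0,0,0, 0,-0.9,0,0,0,0,0, 0,-0.5,0,0,0,0,0, 0,0,0,0,0,0,0, 0,0,0,0,0,0,0]'
python3 - <<'E'
from h import *
go(.44,-.07,.22,.354)
E
```

```text
t: 17.03
ee_pos: [0.4232, -0.141, 0.2179]
orientation: [0.985, 0.171, -0.009, -0.006]
wrist_force: [0.5, -0.9, -3.5]
finger_gap: 0.035
t 17.03 pos [ 0.4232 -0.141   0.2179] xang 0.3429 gap 0.035 F [ 0.5 -0.9 -3.5]
shift units [ 0.992 -1.532 -0.046] turn units [-0.0099  0.0105 -0.0071]  shift after turn [ 1.01  -1.52  -0.053]
```

```bash
python3 -m handwheel '[0.3,-0.8,0,-0.01,0.01,-0.007,0, 0.2,-0.6,0,0,0,0,0, 0,-0.05,0,0,0,0,0, 0,0,0,0,0,0,0, 0,0,0,0,0,0,0]'
python3 - <<'E'
from h import *
go(.44,-.07,.22,.354)
c=robot.get_calibration("wrist"); p,d=robot.camera("wrist")
cv2.imwrite("pics/w6.png",p[:,:,::-1])
W=cloud("wrist",d,c)
P,m=rect(W,(.539,-.034),.087,.105); a,s,th=fit(P); print(len(P),a,s,th,np.median(P[:,2]))
o=robot.get_obs(); M=R.from_quat(o['orientation']).as_matrix()
T=(W-o['ee_pos'])@M
for nm,zl,zh in [('plate',.012,.03),('rim',-.02,-.004)]:
    m=(abs(T[...,0])<.065)&(abs(T[...,1])<.04)&(T[...,2]>zl)&(T[...,2]<zh)&(p.min(-1)>80)
    P=T[m]; 
    if nm=='plate': P=P[P[:,0]>.026]
    print(nm,len(P),np.percentile(P,[.5,50,99.5],0).round(4))
    A=np.c_[P[:,:2],np.ones(len(P))]; print(np.linalg.lstsq(A,P[:,2],rcond=None)[0].round(4))
    for lo in np.arange(0.0,.055,.01):
        q=P[(P[:,0]>lo)&(P[:,0]<lo+.01)]
        if len(q)>20: print(lo.round(3),np.percentile(q[:,1],[.5,99.5]).round(4),len(q))
E
```

```text
t: 17.45
ee_pos: [0.4233, -0.0822, 0.2174]
orientation: [0.985, 0.174, 0.0, 0.002]
wrist_force: [1.1, 0.1, -2.4]
finger_gap: 0.0349
t 17.45 pos [ 0.4233 -0.0822  0.2174] xang 0.3502 gap 0.0349 F [ 1.1  0.1 -2.4]
shift units [ 0.496 -0.142 -0.066] turn units [ 0.0026  0.0004 -0.0024]  shift after turn [ 0.497 -0.141 -0.065]
4096 [531.86322021 -36.90403366] [60.95368957519531, 91.93408203125] 0.35127032 0.095199196593688
plate 4662 [[ 0.0261 -0.031   0.0191]
 [ 0.0397  0.0039  0.0228]
 [ 0.0519  0.0291  0.0245]]
[0.0057 0.0098 0.0225]
0.02 [-0.0312  0.0287] 682
0.03 [-0.031  0.029] 1706
0.04 [-0.0309  0.0292] 1877
0.05 [-0.031   0.0293] 397
rim 5168 [[-0.0239 -0.0243 -0.0192]
 [ 0.008  -0.0007 -0.0111]
 [ 0.0225  0.0226 -0.0042]]
[ 0.0057  0.0044 -0.0107]
0.0 [-0.0247  0.0299] 707
0.01 [-0.0246  0.0226] 1483
0.02 [-0.0189  0.0166] 891
```

View pics/w6.png

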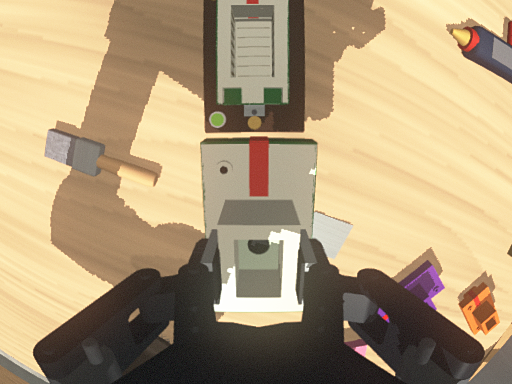

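```bash
python3 -m handwheel '[0.5,-0.1,0,0.002,0,-0.002,0, 0.9,0,0,0,0,0,0, 0.9,-0.05,0,0,0,0,0, 0.5,0,0,0,0,0,0, 0.1,0,0,0,0,0,0, 0,0,0,0,0,0,0, 0,0,0,0,0,0,0]'
python3 - <<'E'
from h import *
go(.5411,-.0339,.17,.354)
E
```

```text
t: 18.08
ee_pos: [0.5359, -0.0449, 0.2151]
orientation: [0.985, 0.17, -0.002, 0.002]
wrist_force: [0.3, -0.1, -3.0]
finger_gap: 0.0349
t 18.08 pos [ 0.5359 -0.0449  0.2151] xang 0.3419 gap 0.0349 F [ 0.3 -0.1 -3. ]
shift units [ 0.219 -0.221  1.126] turn units [ 0.0028  0.0026 -0.0077]  shift after turn [ 0.217 -0.214  1.127]
```

```bash
python3 -m handwheel '[0.2,-0.2,0.2,0.003,0.003,-0.008,0, 0,0,0.3,0,0,0,0, 0,0,0.3,0,0,0,0, 0,0,0.2,0,0,0,0, 0,0,0,0,0,0,0, 0,0,0,0,0,0,0]'
python3 - <<'E'
from h import *
go(.5411,-.0339,.155,.354)
E
```

```text
t: 18.58
ee_pos: [0.535, -0.0365, 0.1694]
orientation: [0.985, 0.175, -0.003, -0.001]
wrist_force: [0.4, 0.7, -2.7]
finger_gap: 0.035
t 18.58 pos [ 0.535  -0.0365  0.1694] xang 0.3519 gap 0.035 F [ 0.4  0.7 -2.7]
shift units [ 0.166 -0.008  0.358] turn units [-0.0019  0.0034 -0.0013]  shift after turn [ 0.164 -0.008  0.359]
```

```bash
python3 -m handwheel '[0.16,0,0.05,-0.002,0.003,-0.001,0, 0,0,0.1,0,0,0,0, 0,0,0.05,0,0,0,0, 0,0,0,0,0,0,0, 0,0,0,0,0,0,0]'
python3 - <<'E'
from h import *
go(.5411,-.0339,.134,.354)
w,dw=robot.camera("wrist"); cv2.imwrite("pics/w7.png",w[:,:,::-1])
p,d=robot.camera("scene")
a=cv2.resize(p[120:240,200:360],None,fx=4,fy=4,interpolation=cv2.INTER_CUBIC)
cv2.imwrite("pics/s7.png",a[:,:,::-1])
E
```

```text
t: 19.0
ee_pos: [0.5417, -0.0342, 0.1613]
orientation: [0.984, 0.176, 0.001, 0.0]
wrist_force: [0.2, -0.0, -1.6]
finger_gap: 0.0347
t 19.0 pos [ 0.5417 -0.0342  0.1613] xang 0.3535 gap 0.0347 F [ 0.2 -0.  -1.6]
shift units [-0.011 -0.014  0.682] turn units [ 0.0007 -0.0006 -0.0003]  shift after turn [-0.01  -0.013  0.682]
```

View pics/w7.png

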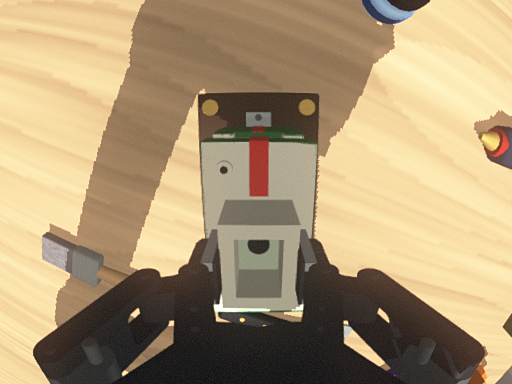

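View pics/s7.png

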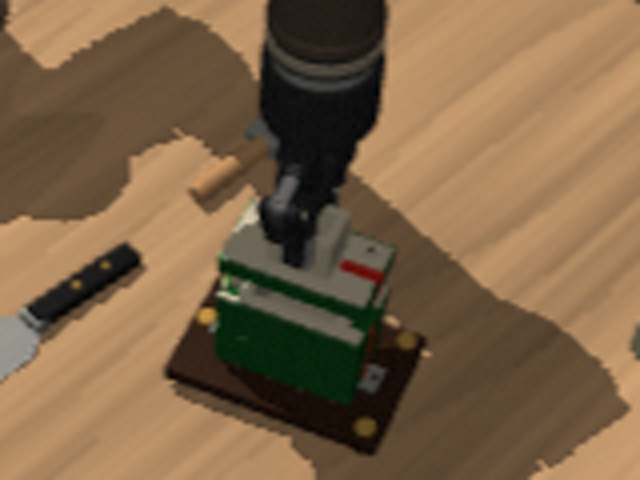

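```bash
python3 -m handwheel '[-0.01,-0.01,0.12,0.001,0,0,0, 0,0,0.12,0,0,0,0, 0,0,0.12,0,0,0,0, 0,0,0,0,0,0,0, 0,0,0,0,0,0,0]'
python3 - <<'E'
from h import *
go(.5411,-.0339,.134,.354)
E
```

```text
t: 19.52
ee_pos: [0.5417, -0.0341, 0.1462]
orientation: [0.984, 0.176, 0.001, -0.0]
wrist_force: [-0.3, 0.2, -2.4]
finger_gap: 0.0351
t 19.52 pos [ 0.5417 -0.0341  0.1462] xang 0.3535 gap 0.0351 F [-0.3  0.2 -2.4]
shift units [-0.012 -0.011  0.304] turn units [ 0.0002 -0.0015 -0.0003]  shift after turn [-0.011 -0.011  0.304]
```

```bash
python3 -m handwheel '[-0.01,-0.01,0.08,0,-0.001,0,0, 0,0,0.08,0,0,0,0, 0,0,0.06,0,0,0,0, 0,0,0,0,0,0,0]'
python3 - <<'E'
from h import *
go(.5411,-.0339,.134,.354)
E
```

```text
t: 19.85
ee_pos: [0.5409, -0.0339, 0.1362]
orientation: [0.984, 0.176, 0.0, -0.0]
wrist_force: [0.3, 0.9, -2.1]
finger_gap: 0.0351
t 19.85 pos [ 0.5409 -0.0339  0.1362] xang 0.3534 gap 0.0351 F [ 0.3  0.9 -2.1]
shift units [0.004 0.003 0.056] turn units [-0.     -0.0001 -0.0004]  shift after turn [0.004 0.003 0.056]
```

```bash
python3 -m handwheel '[0,0,0.04,0,0,0,0, 0,0,0.03,0,0,0,0, 0,0,0.03,0,0,0,0, 0,0,0.02,0,0,0,0]'
python3 - <<'E'
from h import *
go(.5411,-.0339,.134,.354)
E
```

```text
t: 20.18
ee_pos: [0.5413, -0.0339, 0.1341]
orientation: [0.984, 0.176, -0.0, 0.0]
wrist_force: [-1.3, 0.4, -0.3]
finger_gap: 0.0351
t 20.18 pos [ 0.5413 -0.0339  0.1341] xang 0.3535 gap 0.0351 F [-1.3  0.4 -0.3]
shift units [-0.005 -0.002  0.004] turn units [-0.      0.0002 -0.0003]  shift after turn [-0.005 -0.002  0.004]
```

```bash
python3 -m handwheel '[0,0,0.03,0,0,0,0, 0,0,0.03,0,0,0,0]'
python3 - <<'E'
from h import *
go(.5411,-.0339,.134,.354)
E
```

```text
t: 20.35
ee_pos: [0.5413, -0.034, 0.1341]
orientation: [0.984, 0.176, -0.001, 0.0]
wrist_force: [-3.9, 0.0, 7.4]
finger_gap: 0.0349
t 20.35 pos [ 0.5413 -0.034   0.1341] xang 0.3537 gap 0.0349 F [-3.9  0.   7.4]
shift units [-0.005 -0.003  0.002] turn units [-0.0001  0.0007 -0.0002]  shift after turn [-0.005 -0.003  0.002]
```

```bash
python3 -m handwheel '[0,0,-0.01,0,0,0,0, 0,0,0,0,0,0,1, 0,0,0,0,0,0,1, 0,0,0,0,0,0,1, 0,0,0,0,0,0,1, 0,0,0,0,0,0,1, 0,0,-0.2,0,0,0,1, 0,0,-0.4,0,0,0,1, 0,0,-0.8,0,0,0,1, 0,0,-0.8,0,0,0,1, -0.6,0,-0.6,0,0,0,1, -0.5,0,0,0,0,0,1]'
python3 -m handwheel '[0,0,0,0,0,0,1, 0,0,0,0,0,0,1, 0,0,0,0,0,0,1]'
python3 - <<'E'
from h import *
go(.5411,-.0339,.134,.354)
c=robot.get_calibration("wrist"); p,d=robot.camera("wrist")
cv2.imwrite("pics/w8.png",p[:,:,::-1])
W=cloud("wrist",d,c)
P,m=rect(W,(.539,-.034),.105,.118); a,s,th=fit(P); print(len(P),a,s,th,np.median(P[:,2]))
A=np.c_[P[:,:2]-a/1000,np.ones(len(P))]; print(np.linalg.lstsq(A,P[:,2],rcond=None)[0])
p,d=robot.camera("scene")
a=cv2.resize(p[120:240,200:360],None,fx=4,fy=4,interpolation=cv2.INTER_CUBIC)
cv2.imwrite("pics/s8.png",a[:,:,::-1])
E
```

```text
t: 21.35
ee_pos: [0.503, -0.049, 0.2524]
orientation: [0.984, 0.177, 0.001, 0.001]
wrist_force: [0.7, -0.5, 1.5]
finger_gap: 0.0858
t: 21.6
ee_pos: [0.5024, -0.0499, 0.2564]
orientation: [0.984, 0.176, 0.004, 0.002]
wrist_force: [-0.6, 0.2, 0.3]
finger_gap: 0.0853
t 21.6 pos [ 0.5024 -0.0499  0.2564] xang 0.3538 gap 0.0853 F [-0.6  0.2  0.3]
shift units [ 1.024 -0.054  3.068] turn units [ 0.003  -0.0048 -0.0001]  shift after turn [ 1.047 -0.039  3.06 ]
5113 [540.12548828 -33.53607941] [61.40393829345703, 109.98698425292969] 0.34605998 0.11132946295627644
[-0.00313024  0.00526083  0.11156758]
```

View pics/w8.png

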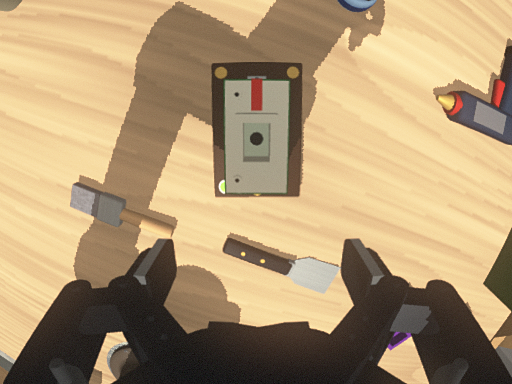

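View pics/s8.png

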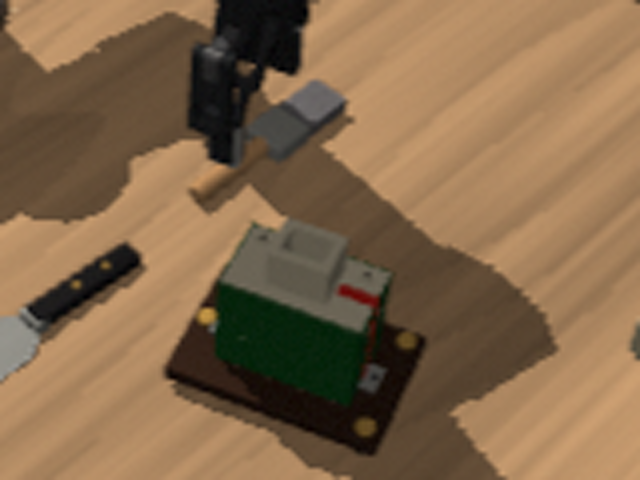

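Plate top measures 111.3 mm (112 expected when home) and the stack is closed and flush with no gap. The red lines meet at the wide-notch end, and the robot is clear.

```bash
python3 -c "
from cell import robot
print(robot.finish_job())"
```

```text
the job is handed in; nothing more can be done
None
```

The green mould is closed: the middle section is on the base and the cap is on the middle section, both lowered under grip. I handed the job in at about 22 s of the 54 s allowed. `finish_job` reports no verdict, so I have only my own checks.

- **Middle section:** it met firm contact at the predicted height. Its top then measured 95.3 mm above the bench (96 expected), level to about 0.001 rad and within about 1–2 mm of the base centre.
- **Cap:** it also met contact at the predicted height. Its plate top measured 111.3 mm (112 expected), within about 1 mm of the middle section. The measured turn is about 0.005 rad from the middle section's, and the tilt about 0.006 rad.
- **Final pictures:** there is no visible gap between the sections, the red lines meet at the wide-notch end, and the gripper is clear of the stack.
- **Bystanders:** I moved nothing else. The scraper and brush look unmoved in the last wrist picture, but I did not measure any bystander's position again at the end.

No check failed. The cameras disagreed by up to about 3 mm on the base position, so I averaged them and used the wrist camera. The height readings ran about 0.7 mm low throughout, within the stated calibration error.

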